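# Set the square filter over the light port and open the shutter

### The job

With a fingertip, push a spoke of the filter wheel round until the square filter stands centred over the light port, and leave it there; then push the shutter lever by its arm all the way to its other stop, which opens the shutter. Keep the shutter shut until the square filter is in place, push only on the spokes and the lever and never touch the filters, grasp nothing, and leave the other things on the bench where they stand.

Things in the scene. Friction and masses are not known exactly. Their poses are not given: they have to be found in the camera images.
- unit: Fixed base of the filter unit: grey round plate of 75 mm radius, 15 mm thick, with a tongue 52 mm wide running out to 200 mm from the wheel's axis, under the light port and the lever's pivot. Origin on the wheel's axis at bench height; x points from the hub to the port, z up.
- hub (a point): On the wheel's upright axis at mid-height of the spokes (51 mm above the bench). The wheel lies flat: aluminium hub, 44 mm diameter, top at 65 mm (its screw at 71 mm), and four spokes 90 degrees apart, each 10 mm wide, 12 mm tall (45 to 57 mm above the bench), bare from 22 to 98 mm from the axis, each with a filter at its end (centre 120 mm from the axis).
- wheel (a joint): Angle of the filter wheel, rad, counterclockwise from above; 0 (or any full turn) when the square filter's spoke points from the hub to the light port; pi/2: that spoke stands 90 degrees counterclockwise of the port. It turns either way without end stops, with light friction (about 0.1 N m), and stays where it is left.
- filter_square: The only square filter: black frame 44 x 44 x 8 mm with a clear 32 mm square window. Origin at the window's centre, 51 mm above the bench, 120 mm from the wheel's axis; its x axis points outward along its spoke, z up.
- filter_round1: Round filter, black ring of 44 mm diameter, 8 mm thick, with a clear window, on the spoke 90 degrees counterclockwise (from above) of the square one; origin at its centre.
- filter_round2: Round filter, as filter_round1, on the spoke 180 degrees from the square one.
- filter_round3: Round filter, as filter_round1, on the spoke 270 degrees counterclockwise of the square one.
- port (a point): Centre of the light port's top, 33 mm above the bench: a fixed steel collar of 28 mm diameter with a 16 mm lens on the base's tongue, 120 mm from the wheel's axis, below the path of the filters. At the start the shutter's blade covers it.
- shutter (a joint): Angle of the shutter lever about its upright pivot, rad: 0 = shut stop (blade over the port, lever's arm points straight away from the hub), 1.0 = open stop. Grows clockwise seen from above, which swings the lever's arm away from the robot. Light friction (about 0.06 N m), no spring; it stays where it is left. It starts at or near 0.
- shutter_pivot (a point): On the shutter lever's upright pivot axis, at mid-height of its arm (38 mm above the bench), 170 mm from the wheel's axis on the line from hub through port.
- shutter_tip (a point): Centre of the black ball (20 mm diameter) at the end of the shutter lever's arm, 98 mm from the pivot, 38 mm above the bench. The arm is an aluminium bar 11 mm wide, 12 mm tall (32 to 44 mm above the bench), with bare bench below it from 40 mm out; push it anywhere along that. A thin blade on the pivot's other side reaches 65 mm towards the hub.
- vial_a: Loose amber vial, 26 mm diameter, 50 mm tall, standing on the robot's side of the shutter lever; origin under its centre. Leave alone.
- vial_b: Loose amber vial, as vial_a, standing beyond the wheel. Leave alone.
- spare_ring: Loose empty black filter ring, 44 mm diameter, 8 mm thick, lying on the bench; origin under its centre. Leave alone.
- jar: Loose clear jar, 60 mm diameter, 80 mm tall; origin under its centre. Leave alone.
- beaker: Loose glass beaker, 66 mm diameter, 85 mm tall; origin under its centre. Leave alone.
- screwdriver: Loose screwdriver, 180 mm long, lying on the bench. Leave alone.
- mouse: Loose black computer mouse, 62 mm wide, 32 mm tall; origin under its centre. Leave alone.

How it is judged:
By the outcome, as a careful person would: the job done as asked, in the order asked, and still so for the second after the job is handed in, with the robot touching nothing.
It also fails if it takes over 58 s, if anything falls off the work surface, if the arm or the gripper's body presses on something with over 40 N, if the wrist force passes 120 N, or if a joint passes its speed limit or range.

### The arm

A 6-joint arm with a two-finger parallel gripper is mounted at the origin on the work surface. World frame = base frame: x ahead of the robot, y to its left, z up, the work surface at z = 0. Lengths are in m, angles in degrees, forces in N, time in s.
With the tool pointing down it reaches from about 0.4 to 0.925 m from the base axis. Payload 3.4 kg.
Tool frame: the origin (TCP) lies at the centre of the arm's flange, where the gripper is bolted on; the fingertips stand manip.finger_overhang ahead of it and the grasp point (between the pads) lies 155 mm ahead of it (manip.finger_overhang is the distance from the TCP to the fingertips, in m); z points along the fingers, y is the line along which they close (so a half turn about z gives the same grasp; the last joint's range is limited). The gripper opens to 85 mm and grips with 20 to 120 N. Pads are 22 mm wide; open, the fingers measure 114 mm over their backs; the gripper's body (76 mm by 85 mm) begins 54 mm behind the grasp point. The pads swing forward as they close: fully open they stand 13 mm farther back than shut.
Start: joints at [61.908, 17.578, 86.31, -0, 76.112, -4.211], TCP at [0.233, 0.526, 0.405] pointing down, gripper open.
Joint ranges: [-179.03, 179.03], [-60, 130.46], [8.19, 133.38], [-81.62, 261.62], [5.75, 156.47], [-153.77, 153.77]. Speed limits (degrees/s): [147.25, 147.25, 180, 180, 180, 180].

### API

Orientations are given as [roll, pitch, yaw] about the fixed x, y, z axes, in that order (R = Rz(yaw) Ry(pitch) Rx(roll)).
In Python, from rig import manip, viewer, job gives the robot as it stands. The module is installed in compiled form; this text tells all that it offers.
- The arm moves only by the tool arm_command, never from a script. Its argument "plan" is a list of rows, each a list of 7 numbers: the turn, a rotation vector about the tool's x, y, z as a fraction of full scale, then the shift along the tool's x, y, z as a fraction of full scale, then the finger opening in mm, from 0 to 85.4. A call has 1 to 10 rows; each row is the pose to reach, as a shift and turn from the pose commanded when the call began, along the tool's axes at that moment, turning the shorter way round; what a row does not reach only later rows make up. Full scale, the value 1, is 0.1 m for a shift and 180 degrees for a turn. A row lasts 1/12 s, in which the tool goes at most 41.7 mm and 7.16 degrees, less where a joint would pass 70% of its speed; a pose out of reach is approached as far as the arm can. A call with a number of a shift or a turn outside -1 to 1 is refused whole. A call with a gripper value outside its range is refused whole. The fingers move at their own pace and stop on an object; "newtons" is the grip in N (left out, the last holds). Time passes only in rows, so rows that repeat a pose let the fingers close. It gives the time, the measured TCP pose, the force, the opening and the grip force at its end, in the units of the state.
- manip.get_state(): the state, without advancing time (a new reading comes with each control period).
- viewer.get_image(name): name is "side" or "top" or "wrist"; returns the picture (480x640x3 uint8, red, green, blue); there is no depth.
- viewer.camera_model(name): a dict with "fx", "fy", "cx", "cy" (pixels), "R" (3x3) and "t" (3): a world point X has camera coordinates R X + t; the wrist camera has in their place "mount" (4x4, takes a point from camera to tool coordinates, whose origin is the TCP and whose axes are the flange's). Camera axes: x right, y down, z forward; pixel columns grow to the right and rows downward; lengths in m; the calibration is good to about 2 mm. The wrist camera is an equidistant fisheye: a pixel r from the principal point sees the ray r / f radians off the axis. A picture is of the moment at which its call begins: read the wrist's pose just before it. camera_model takes no time and is no camera call.
- job.close_job(): hands the job in; it is judged then, once.
The state is a dict: "t": time; "q": joint angles; "joint_velocities": joint speeds; "joint_efforts": joint torques, N m; "eef_pos": TCP position; "orientation": TCP orientation; "ft_force": force on the tool from outside, world axes, zero at the start; "wrist_torque": the same for the moment, N m; "gripper_width": finger opening in m; "gripper_force": force on a finger pad.
Only numpy, scipy, OpenCV 4.12 (cv2) and the standard library are available. Lean on these libraries where they do the work, as an engineer would, in place of code of your own. Each camera call takes 0.05 s, during which the arm holds its last target. There are 200 camera calls.

## Working session

There is one attempt and no reset: what is moved stays moved. The work goes in short steps, Python scripts to look and compute and a tool call to move; the robot and the scene stay as the last step left them, time stands still between calls to the robot, and variables do not carry over. Pictures are saved under pics/ and viewed, at most 10 in all, crops included, and the job is handed in when it is done.

Besides the shell and the picture viewer there is one more tool, called after "Call:" as name(argument=value, ...) on one line, values as JSON. arm_command: Moves the arm, as the interface text tells. Shift numbers are shares of 0.1 m and turn numbers shares of 180 degrees, none past 1 either way. Its arguments: {"type":"object","properties":{"plan":{"type":"array"},"newtons":{"type":"number"}},"required":["plan"]}

```bash
mkdir -p pics; python3 - <<'E'
from rig import manip, viewer, job
import cv2
print(manip.get_state(), manip.finger_overhang)
for n in ("top","side"):
    cv2.imwrite(f"pics/{n}0.png", viewer.get_image(n)[:,:,::-1]); print(viewer.camera_model(n))
print(viewer.camera_model("wrist"))
E
```

```text
{'t': 0.0, 'q': array([ 6.19091150e+01,  1.76214339e+01,  8.63841250e+01,  1.35905534e-03,
        7.61109735e+01, -4.20923459e+00]), 'joint_velocities': array([ 0.01657214, -0.02471177,  0.01701133,  0.01736044, -0.0189887 ,
        0.03011259]), 'joint_efforts': array([ 5.40044493e-04, -4.57560897e+01, -2.51913232e+01, -4.50115131e-04,
        1.36476112e-02, -4.96640996e-05]), 'eef_pos': array([0.23262243, 0.52546067, 0.4037874 ]), 'orientation': array([-1.79883879e+02, -9.86844683e-03,  1.56118012e+02]), 'ft_force': array([ 0.71225988, -0.17792306, -0.37628505]), 'wrist_torque': array([-0.02035582,  0.01326878, -0.00549327]), 'gripper_force': 0.0, 'gripper_width': 0.0857882351869405} 0.1734
{'fx': 480.6626867574972, 'fy': 480.6626867574972, 'cx': 312.2488784071067, 'cy': 240.3656352745579, 'R': array([[ 0.02222889, -0.99945029,  0.02459672],
       [-0.99538268, -0.02442291, -0.09282697],
       [ 0.09337667, -0.0224197 , -0.9953784 ]]), 't': array([-0.04805651,  0.58139696,  1.09697969])}
{'fx': 472.13287724907843, 'fy': 472.13287724907843, 'cx': 319.67140641285295, 'cy': 244.63386251021632, 'R': array([[-0.9541074 , -0.29927404,  0.01068269],
       [-0.16116357,  0.48308122, -0.86061539],
       [ 0.25239924, -0.82284117, -0.50914344]]), 't': array([0.53429308, 0.1529971 , 0.79476182])}
{'fx': 371.64829954431775, 'fy': 371.64829954431775, 'cx': 318.4150695669957, 'cy': 235.64656694413668, 'mount': array([[ 6.90289822e-04, -9.63058050e-01, -2.69292991e-01,
         6.92457984e-02],
       [ 9.99999756e-01,  6.92621221e-04,  8.63565411e-05,
         3.92553812e-04],
       [ 1.03351679e-04, -2.69292986e-01,  9.63058294e-01,
         3.06522923e-02],
       [ 0.00000000e+00,  0.00000000e+00,  0.00000000e+00,
         1.00000000e+00]])}
```

View pics/top0.png

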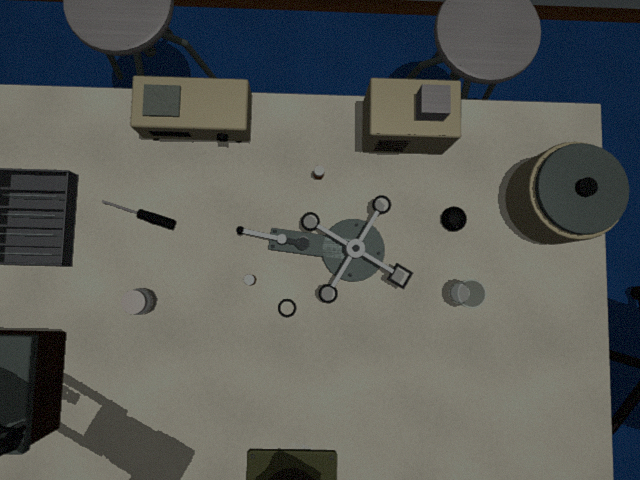

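View pics/side0.png

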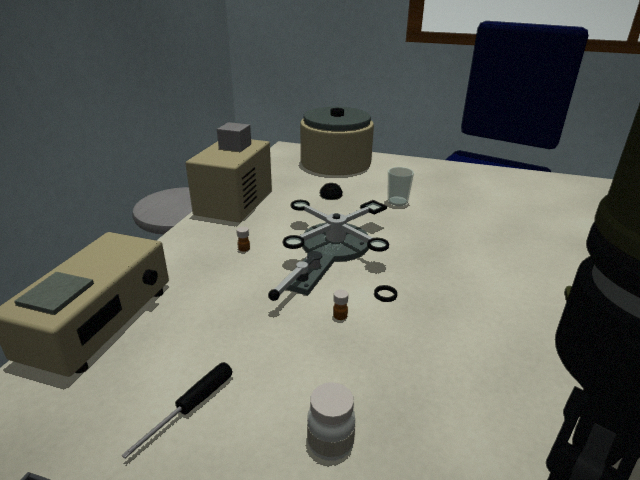

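The top view shows the hub at about (356,248), the square filter at (400,275), and the round filters at (381,204), (310,221) and (328,293). The lever ball is at (240,231) and the pivot at (282,239). Vial_a is at (250,280), vial_b at (318,173) and the spare ring at (287,308). The side view agrees with this.

```bash
cat > h.py <<'E'
import numpy as np, cv2
from rig import manip, viewer, job
def ray(n,u,v,z):
    m=viewer.camera_model(n); R,t=m["R"],m["t"]
    c=-R.T@t; d=R.T@np.array([(u-m["cx"])/m["fx"],(v-m["cy"])/m["fy"],1.])
    return c+d*(z-c[2])/d[2]
def proj(n,X):
    m=viewer.camera_model(n); p=m["R"]@np.array(X)+m["t"]
    return np.array([m["fx"]*p[0]/p[2]+m["cx"],m["fy"]*p[1]/p[2]+m["cy"]])
def blobs(n,img,box,thr,lo=20,hi=2000):
    x0,y0,x1,y1=box; g=img[y0:y1,x0:x1].max(2)
    m=(g<thr).astype(np.uint8)
    cs,_=cv2.findContours(m,cv2.RETR_EXTERNAL,cv2.CHAIN_APPROX_NONE)
    out=[]
    for c in cs:
        if lo<cv2.contourArea(c)<hi:
            (u,v),r=cv2.minEnclosingCircle(c); out.append((u+x0,v+y0,r,cv2.contourArea(c)))
    return out
E
python3 - <<'E'
from h import *
im=cv2.imread("pics/top0.png")
for b in blobs("top",im,(225,140,480,330),45,8): print(np.round(b,1), np.round(ray("top",b[0],b[1],.055),4))
cv2.imwrite("pics/c0.png",cv2.resize(im[160:325,225:425],None,fx=3.6,fy=3.6,interpolation=cv2.INTER_CUBIC))
for k,u,v,z in (("hub",356,248,.071),("pivot",282,239,.044),("tip",240,231,.038),("vA",250,280,.05),("vB",318,173,.05),("spare",287,308,.008),("jar",138,301,.08),("beak",460,293,.085)): print(k,np.round(ray("top",u,v,z),4))
E
```

```text
[286.5 307.5   8.9 224. ] [0.4267 0.0207 0.055 ]
[327.1 293.    9.5 240. ] [ 0.4611 -0.07    0.055 ]
[399.  276.   12.4  67.5] [ 0.5032 -0.2332  0.055 ]
[370.5 261.5  10.1  28.5] [ 0.5347 -0.1677  0.055 ]
[330.5 254.5  21.   63.5] [ 0.5485 -0.0761  0.055 ]
[239.8 230.3   3.9  30.5] [0.5989 0.1317 0.055 ]
[361.5 229.5   9.3  14.5] [ 0.6076 -0.1462  0.055 ]
[309.9 221.2   9.3  49. ] [ 0.6237 -0.0274  0.055 ]
[453.  218.5  12.5 451.5] [ 0.6384 -0.3577  0.055 ]
[381.  204.5   9.2  45.5] [ 0.6668 -0.1906  0.055 ]
[317.5 175.5   3.8  13. ] [ 0.7307 -0.0426  0.055 ]
[408.5 144.5  46.7 988. ] [ 0.8103 -0.2538  0.055 ]
hub [ 0.5635 -0.1323  0.071 ]
pivot [0.5823 0.0356 0.044 ]
tip [0.599  0.1334 0.038 ]
vA [0.4865 0.1052 0.05  ]
vB [ 0.7378 -0.0438  0.05  ]
spare [0.4234 0.0208 0.008 ]
jar [0.4351 0.3445 0.08  ]
beak [ 0.468  -0.3629  0.085 ]
```

View pics/c0.png

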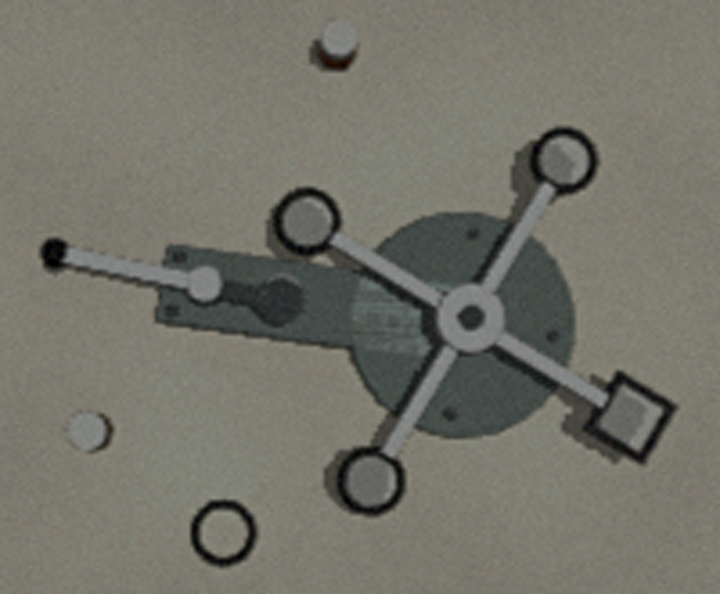

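```bash
python3 - <<'E'
from h import *
F={k:ray("top",u,v,.055)[:2] for k,u,v in (("sq",400.3,275.8),("r1",381.3,204.5),("r2",309.9,221.2),("r3",328.05,293.4))}
hub=(F["sq"]+F["r2"]+F["r1"]+F["r3"])/4
print("hub",hub,(F["sq"]+F["r2"])/2,(F["r1"]+F["r3"])/2, ray("top",355.6,248.3,.071))
for i,(k,f) in enumerate(F.items()):
    d=f-hub; print(k,f,np.hypot(*d),np.degrees(np.arctan2(d[1],d[0]))-90*i)
for k,u,v,z in (("pivot",281.8,239,.047),("tip",239.9,230.3,.04)):
    p=ray("top",u,v,z)[:2]; d=p-hub; print(k,p,np.hypot(*d),np.degrees(np.arctan2(d[1],d[0])))
E
```

```text
hub [ 0.56362017 -0.1317831 ] [ 0.56372023 -0.13180957] [ 0.56352011 -0.13175664] [ 0.56275738 -0.1314411   0.071     ]
sq [ 0.5036937 -0.2361463] 0.12034475354351692 -119.86490412563565
r1 [ 0.6667758  -0.19127295] 0.11908033182152152 -119.97205095539707
r2 [ 0.62374677 -0.02747283] 0.12039867138077341 -119.96003553885666
r3 [ 0.46026442 -0.07224032] 0.11928014784344271 -119.9460519118081
pivot [0.58197853 0.03597504] 0.1687596579519555 83.7547736627411
tip [0.60044657 0.13346024] 0.26778762854147936 82.09558381850846
```

The measurements are consistent. The filters lie 119–120 mm from the hub, which is at (0.5636, -0.1318). The square's spoke points at -120° and the port at about 83°, so the wheel needs about 156° clockwise. Next I close the fingers and travel.

Call:
arm_command(plan=[[0,0,-0.097,-0.5,-0.43,0,0],[0,0,-0.097,-1,-0.86,0,0],[0,0,-0.097,-1,-0.86,0,0],[0,0,-0.097,-1,-0.86,0,0],[0,0,-0.097,-1,-0.86,0,0],[0,0,-0.097,-1,-0.86,0,0]])

```text
t: 0.6
eef_pos: [0.2896, 0.4065, 0.4048]
orientation: [180.0, -0.0, 173.4]
ft_force: [0.8, 1.5, 0.1]
gripper_width: 0.0121
gripper_force: 0.0
```

Call:
arm_command(plan=[[0,0,0,-0.2,-0.3,0,0],[0,0,0,-0.4,-0.6,0,0],[0,0,0,-0.58,-0.94,0,0],[0,0,0,-0.58,-0.94,0,0],[0,0,0,-0.58,-0.94,0,0]])

```text
t: 1.02
eef_pos: [0.3371, 0.3068, 0.4047]
orientation: [180.0, -0.0, 173.4]
ft_force: [-0.4, 0.3, 0.4]
gripper_width: -0.0001
gripper_force: 0.0
```

Call:
arm_command(plan=[[0,0,0,-0.2,-0.3,0,0],[0,0,0,-0.4,-0.6,0,0],[0,0,0,-0.58,-0.94,0,0],[0,0,0,-0.58,-0.94,0,0],[0,0,0,-0.58,-0.94,0,0]])

```text
t: 1.43
eef_pos: [0.3845, 0.2073, 0.4048]
orientation: [179.9, 0.0, 173.4]
ft_force: [0.5, -0.2, -0.1]
gripper_width: -0.0
gripper_force: 0.0
```

Call:
arm_command(plan=[[0,0,0,-0.2,-0.3,0,0],[0,0,0,-0.4,-0.6,0,0],[0,0,0,-0.58,-0.94,0,0],[0,0,0,-0.58,-0.94,0,0],[0,0,0,-0.58,-0.94,0,0]])

```text
t: 1.85
eef_pos: [0.4317, 0.1077, 0.4047]
orientation: [179.9, -0.0, 173.5]
ft_force: [1.1, 1.1, 0.6]
gripper_width: -0.0002
gripper_force: 0.0
```

Call:
arm_command(plan=[[0,0,0,-0.2,-0.3,0,0],[0,0,0,-0.4,-0.6,0,0],[0,0,0,-0.58,-0.94,0,0],[0,0,0,-0.58,-0.94,0,0],[0,0,0,-0.58,-0.94,0,0]])

```text
t: 2.27
eef_pos: [0.4787, 0.0082, 0.4045]
orientation: [179.9, -0.0, 173.6]
ft_force: [-0.6, -0.0, 0.2]
gripper_width: 0.0002
gripper_force: 0.0
```

Call:
arm_command(plan=[[0,0,0,-0.2,-0.3,0,0],[0,0,0,-0.4,-0.6,0,0],[0,0,0,-0.58,-0.94,0,0],[0,0,0,-0.58,-0.94,0,0],[0,0,0,-0.58,-0.94,0,0]])

```text
t: 2.68
eef_pos: [0.5258, -0.0913, 0.4043]
orientation: [179.9, -0.0, 173.6]
ft_force: [0.3, 0.5, -1.0]
gripper_width: 0.0001
gripper_force: 0.0
```

```bash
cat >> h.py <<'E'
from scipy.spatial.transform import Rotation as Ro
def wcast(s,u,v,z):
    m=viewer.camera_model("wrist"); M=m["mount"]
    p=np.array([(u-m["cx"])/m["fx"],(v-m["cy"])/m["fy"]]); th=np.hypot(*p)
    d=np.r_[p/th*np.sin(th),np.cos(th)]
    R=Ro.from_euler("xyz",s["orientation"],degrees=True).as_matrix()
    c=s["eef_pos"]+R@M[:3,3]; d=R@M[:3,:3]@d
    return c+d*(z-c[2])/d[2]
def shot(n,f):
    s=manip.get_state(); im=viewer.get_image(n)[:,:,::-1].copy(); cv2.imwrite(f"pics/{f}.png",im); return s,im
E
python3 - <<'E'
from h import *
s,im=shot("wrist","w1"); print(s["eef_pos"],s["orientation"])
E
```

```text
[ 0.52580133 -0.09130588  0.40432747] [ 1.79915671e+02 -4.32145567e-02  1.73599672e+02]
```

View pics/w1.png

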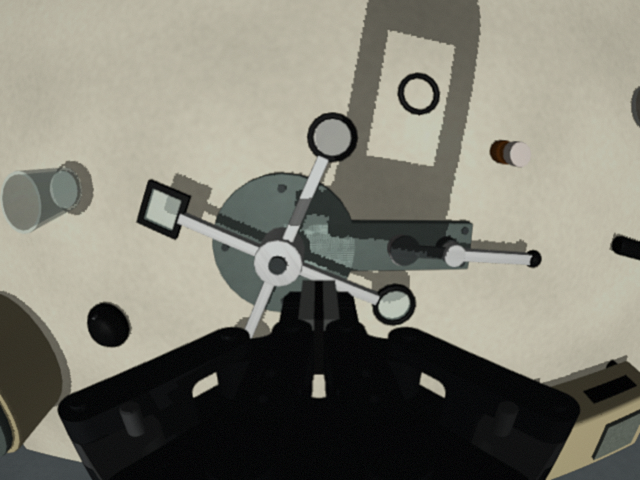

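The wrist view shows the hub screw at (278,264), the pivot at (455,257), the lever ball at (534,258), and the tongue's end corners at about (471,222) and (467,267). Now I cast these points and start the approach.

```bash
python3 - <<'E'
from h import *
s=manip.get_state()
P={k:wcast(s,u,v,z)[:2] for k,u,v,z in (("hub",278,264.5,.071),("pivot",455.5,257,.047),("tip",534.5,258.5,.038),("c1",471,222,.015),("c2",467,267.5,.015),("sq",163.5,208.5,.055),("r3",332,137,.055),("r2",395,303,.055),("vA",517,153,.05))}
hub=P["hub"]
for k,p in P.items():
    d=p-hub; print(k,p.round(4),np.hypot(*d).round(4),np.degrees(np.arctan2(d[1],d[0])).round(2))
d=P["c1"]-P["c2"]; print(np.hypot(*d),np.degrees(np.arctan2(d[1],d[0])))
d=P["tip"]-P["pivot"]; print(np.hypot(*d),np.degrees(np.arctan2(d[1],d[0])))
E
```

```text
hub [ 0.5621 -0.1286] 0.0 0.0
pivot [0.5829 0.0388] 0.1687 82.92
tip [0.6005 0.138 ] 0.2694 81.8
c1 [0.5584 0.0687] 0.1973 91.06
c2 [0.6092 0.0645] 0.1988 76.29
sq [ 0.5027 -0.2311] 0.1184 -120.07
r3 [ 0.4595 -0.0704] 0.118 150.4
r2 [ 0.6195 -0.0254] 0.1181 60.9
vA [0.4853 0.106 ] 0.2468 108.11
0.05094398370234257 175.28940726757182
0.10078193410710329 79.91732437820582
```

Call:
arm_command(plan=[[0,0,0,-0.2,-0.3,0,0],[0,0,0,-0.4,-0.6,0,0],[0,0,0,-0.58,-1,0,0],[0,0,0,-0.58,-1,0.2,0],[0,0,0,-0.58,-1,0.6,0],[0,0,0,-0.58,-1,0.9,0],[0,0,0,-0.58,-1,0.9,0]])

```text
t: 3.32
eef_pos: [0.5687, -0.1946, 0.3085]
orientation: [179.7, -0.8, 173.7]
ft_force: [-1.3, 0.0, -0.0]
gripper_width: -0.0001
gripper_force: 0.0
```

Call:
arm_command(plan=[[0,0,0,0,0,0.2,0],[0,0,0,0,0,0.5,0],[0,0,0,0,0,0.8,0],[0,0,0,0,0,1,0],[0,0,0,0,0,1,0],[0,0,0,0,0,1,0]])

```text
t: 3.82
eef_pos: [0.5718, -0.1968, 0.2153]
orientation: [180.0, -0.1, 173.7]
ft_force: [0.5, 0.4, 0.3]
gripper_width: -0.0003
gripper_force: 0.0
```

```bash
python3 - <<'E'
from h import *
s=manip.get_state(); print(s["eef_pos"],s["orientation"],s["ft_force"])
s,im=shot("side","s1"); cv2.imwrite("pics/s1c.png",cv2.resize(im[140:340,230:480],None,fx=3,fy=3))
X=s["eef_pos"]-[0,0,.1734]; print(proj("side",X))
E
```

```text
[ 0.5717581  -0.1967928   0.21529316] [ 1.79951465e+02 -7.64378014e-02  1.73695122e+02] [0.54098002 0.40912948 0.3237317 ]
[340.71259363 213.9051857 ]
```

View pics/s1c.png

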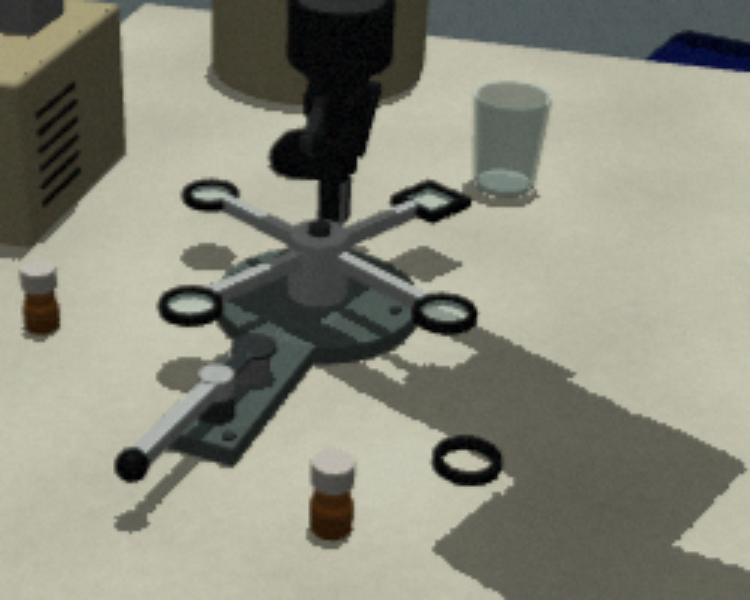

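The fingertip is clear inside the sector, with its tip at roughly image row 222 of the crop, next to the hub. I compute the arc rows.

```bash
cat >> h.py <<'E'
HUB=np.array([.5630,-.1312])
def arc(p0,a0,a1,n,r,dz=0,yaw=173.7):
    c,s=np.cos(np.radians(yaw)),np.sin(np.radians(yaw))
    for a in np.linspace(a0,a1,n+1)[1:]:
        q=HUB+r*np.array([np.cos(np.radians(a)),np.sin(np.radians(a))]); d=q-p0
        print([0,0,0,round((c*d[0]+s*d[1])*10,2),round((s*d[0]-c*d[1])*10,2),dz,0])
    return q
E
python3 - <<'E'
from h import *
p=manip.get_state()["eef_pos"][:2]; a=277
for i in range(5):
    p=arc(p,a,a-34,10,.062); a-=34; print(p)
E
```

```text
[0, 0, 0, np.float64(0.06), np.float64(0.04), 0, 0]
[0, 0, 0, np.float64(0.1), np.float64(0.03), 0, 0]
[0, 0, 0, np.float64(0.13), np.float64(0.03), 0, 0]
[0, 0, 0, np.float64(0.17), np.float64(0.03), 0, 0]
[0, 0, 0, np.float64(0.21), np.float64(0.03), 0, 0]
[0, 0, 0, np.float64(0.24), np.float64(0.03), 0, 0]
[0, 0, 0, np.float64(0.28), np.float64(0.04), 0, 0]
[0, 0, 0, np.float64(0.32), np.float64(0.05), 0, 0]
[0, 0, 0, np.float64(0.35), np.float64(0.06), 0, 0]
[0, 0, 0, np.float64(0.39), np.float64(0.07), 0, 0]
[ 0.53485259 -0.1864424 ]
[0, 0, 0, np.float64(0.03), np.float64(0.01), 0, 0]
[0, 0, 0, np.float64(0.07), np.float64(0.03), 0, 0]
[0, 0, 0, np.float64(0.1), np.float64(0.05), 0, 0]
[0, 0, 0, np.float64(0.13), np.float64(0.07), 0, 0]
[0, 0, 0, np.float64(0.16), np.float64(0.09), 0, 0]
[0, 0, 0, np.float64(0.19), np.float64(0.11), 0, 0]
[0, 0, 0, np.float64(0.22), np.float64(0.14), 0, 0]
[0, 0, 0, np.float64(0.24), np.float64(0.16), 0, 0]
[0, 0, 0, np.float64(0.26), np.float64(0.19), 0, 0]
[0, 0, 0, np.float64(0.29), np.float64(0.22), 0, 0]
[ 0.50877358 -0.1612582 ]
[0, 0, 0, 
[... 940 characters left out ...]
4(0.28), 0, 0]
[0, 0, 0, np.float64(-0.08), np.float64(0.32), 0, 0]
[0, 0, 0, np.float64(-0.1), np.float64(0.35), 0, 0]
[ 0.51481695 -0.09218214]
[0, 0, 0, np.float64(-0.02), np.float64(0.03), 0, 0]
[0, 0, 0, np.float64(-0.04), np.float64(0.06), 0, 0]
[0, 0, 0, np.float64(-0.07), np.float64(0.09), 0, 0]
[0, 0, 0, np.float64(-0.09), np.float64(0.11), 0, 0]
[0, 0, 0, np.float64(-0.12), np.float64(0.14), 0, 0]
[0, 0, 0, np.float64(-0.15), np.float64(0.16), 0, 0]
[0, 0, 0, np.float64(-0.18), np.float64(0.18), 0, 0]
[0, 0, 0, np.float64(-0.21), np.float64(0.2), 0, 0]
[0, 0, 0, np.float64(-0.24), np.float64(0.22), 0, 0]
[0, 0, 0, np.float64(-0.28), np.float64(0.23), 0, 0]
[ 0.54487295 -0.07190911]
```

Call:
arm_command(plan=[[0,0,0,0.06,0.04,0.1,0],[0,0,0,0.1,0.03,0.1,0],[0,0,0,0.13,0.03,0.1,0],[0,0,0,0.17,0.03,0.1,0],[0,0,0,0.21,0.03,0.1,0],[0,0,0,0.24,0.03,0.1,0],[0,0,0,0.28,0.04,0.1,0],[0,0,0,0.32,0.05,0.1,0],[0,0,0,0.35,0.06,0.1,0],[0,0,0,0.39,0.07,0.1,0]])

```text
t: 4.7
eef_pos: [0.5338, -0.1875, 0.205]
orientation: [-180.0, 0.1, 173.6]
ft_force: [3.6, -1.0, 0.8]
gripper_width: 0.0002
gripper_force: 1.1
```

Call:
arm_command(plan=[[0,0,0,0.03,0.01,0,0],[0,0,0,0.07,0.03,0,0],[0,0,0,0.1,0.05,0,0],[0,0,0,0.13,0.07,0,0],[0,0,0,0.16,0.09,0,0],[0,0,0,0.19,0.11,0,0],[0,0,0,0.22,0.14,0,0],[0,0,0,0.24,0.16,0,0],[0,0,0,0.26,0.19,0,0],[0,0,0,0.29,0.22,0,0]])

```text
t: 5.53
eef_pos: [0.5072, -0.1621, 0.2047]
orientation: [-180.0, 0.0, 173.6]
ft_force: [2.4, -1.1, -0.1]
gripper_width: -0.0002
gripper_force: 0.9
```

Contact is light at about 3 N, so the wheel is turning. I continue the arc.

Call:
arm_command(plan=[[0,0,0,0.02,0.03,0,0],[0,0,0,0.04,0.06,0,0],[0,0,0,0.06,0.1,0,0],[0,0,0,0.07,0.13,0,0],[0,0,0,0.08,0.16,0,0],[0,0,0,0.09,0.2,0,0],[0,0,0,0.1,0.23,0,0],[0,0,0,0.11,0.27,0,0],[0,0,0,0.11,0.31,0,0],[0,0,0,0.11,0.34,0,0]])

```text
t: 6.37
eef_pos: [0.4998, -0.1268, 0.2046]
orientation: [180.0, -0.0, 173.6]
ft_force: [0.1, -2.7, -0.5]
gripper_width: -0.0005
gripper_force: 0.9
```

Call:
arm_command(plan=[[0,0,0,0,0.04,0,0],[0,0,0,0,0.07,0,0],[0,0,0,-0.01,0.11,0,0],[0,0,0,-0.01,0.15,0,0],[0,0,0,-0.02,0.18,0,0],[0,0,0,-0.03,0.22,0,0],[0,0,0,-0.05,0.25,0,0],[0,0,0,-0.06,0.28,0,0],[0,0,0,-0.08,0.32,0,0],[0,0,0,-0.1,0.35,0,0]])

```text
t: 7.2
eef_pos: [0.514, -0.0932, 0.2046]
orientation: [180.0, -0.0, 173.6]
ft_force: [-1.0, -1.9, -0.3]
gripper_width: 0.0003
gripper_force: 0.8
```

Call:
arm_command(plan=[[0,0,0,-0.02,0.03,0,0],[0,0,0,-0.04,0.06,0,0],[0,0,0,-0.07,0.09,0,0],[0,0,0,-0.09,0.11,0,0],[0,0,0,-0.12,0.14,0,0],[0,0,0,-0.14,0.16,0,0],[0,0,0,-0.16,0.17,0,0],[0,0,0,-0.18,0.18,0,0],[0,0,0,-0.19,0.19,0,0],[0,0,0,-0.2,0.2,0,0]])

```text
t: 8.03
eef_pos: [0.5361, -0.0759, 0.2047]
orientation: [-180.0, -0.0, 173.6]
ft_force: [-1.5, -0.7, -0.2]
gripper_width: 0.0003
gripper_force: 0.8
```

```bash
python3 - <<'E'
from h import *
s,im=shot("top","t2"); print(s["eef_pos"],s["ft_force"])
cv2.imwrite("pics/t2c.png",cv2.resize(im[160:325,225:425],None,fx=3.6,fy=3.6,interpolation=cv2.INTER_CUBIC))
E
```

```text
[ 0.53605752 -0.07592497  0.2046506 ] [-1.50446726 -0.73323246 -0.15087589]
```

View pics/t2c.png

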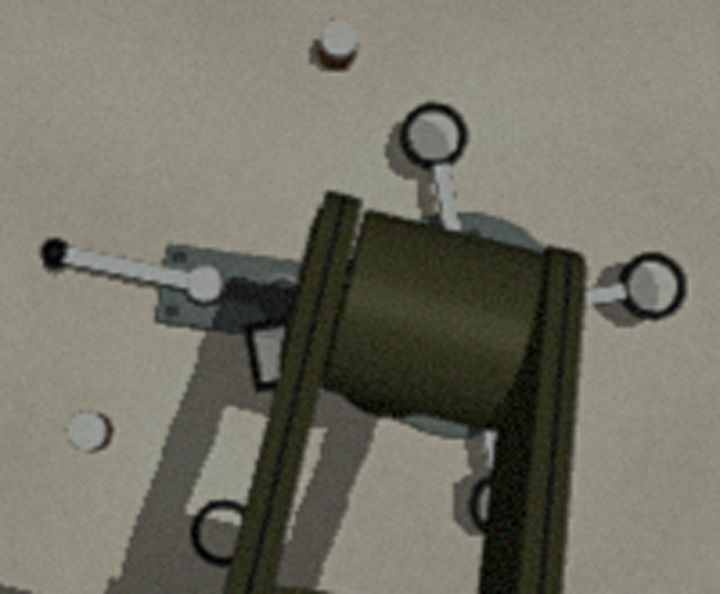

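The arm hides the hub, but two round filters show at full-image pixels (406.1,239.4) and (345.3,197.2). Those are enough to give the wheel angle.

```bash
cat >> h.py <<'E'
H0=np.array([.56362,-.13178])
def ang(u,v):
    d=ray("top",u,v,.055)[:2]-H0; return np.hypot(*d).round(4),np.degrees(np.arctan2(d[1],d[0])).round(2)
E
python3 - <<'E'
from h import *
im=cv2.imread("pics/t2.png")
for b in blobs("top",im,(330,185,425,255),45,8): print(np.round(b,1),ang(*b[:2]))
print(ang(406.1,239.4),ang(345.3,197.2))
E
```

```text
[405.5 239.1   9.1  36. ] (np.float64(0.1184), np.float64(-78.16))
[357.  236.5  32.2 385. ] (np.float64(0.0279), np.float64(-8.89))
[344.8 197.4   9.   37.5] (np.float64(0.1201), np.float64(12.09))
(np.float64(0.1197), np.float64(-78.59)) (np.float64(0.1204), np.float64(11.48))
```

```bash
python3 - <<'E'
from h import *
s=manip.get_state(); arc(np.array([.5366,-.0755]),115.9,99.5,8,.062,yaw=173.6)
E
```

```text
[0, 0, 0, np.float64(-0.01), np.float64(0.01), 0, 0]
[0, 0, 0, np.float64(-0.03), np.float64(0.02), 0, 0]
[0, 0, 0, np.float64(-0.05), np.float64(0.03), 0, 0]
[0, 0, 0, np.float64(-0.07), np.float64(0.04), 0, 0]
[0, 0, 0, np.float64(-0.09), np.float64(0.05), 0, 0]
[0, 0, 0, np.float64(-0.11), np.float64(0.06), 0, 0]
[0, 0, 0, np.float64(-0.13), np.float64(0.07), 0, 0]
[0, 0, 0, np.float64(-0.15), np.float64(0.07), 0, 0]
```

Call:
arm_command(plan=[[0,0,0,-0.01,0.01,0,0],[0,0,0,-0.03,0.02,0,0],[0,0,0,-0.05,0.03,0,0],[0,0,0,-0.07,0.04,0,0],[0,0,0,-0.09,0.05,0,0],[0,0,0,-0.11,0.06,0,0],[0,0,0,-0.13,0.07,0,0],[0,0,0,-0.15,0.07,0,0],[0,0,0,-0.15,0.07,0,0],[0,0,0,-0.15,0.07,0,0]])

```text
t: 8.92
eef_pos: [0.5522, -0.0705, 0.2048]
orientation: [180.0, 0.1, 173.6]
ft_force: [-0.8, 0.9, 0.5]
gripper_width: -0.0001
gripper_force: 0.1
```

```bash
python3 - <<'E'
from h import *
s,im=shot("top","t3"); print(s["eef_pos"],s["ft_force"])
for b in blobs("top",im,(330,180,430,270),45,8): print(np.round(b,1),ang(*b[:2]))
s,im=shot("wrist","w3"); print(s["orientation"])
E
```

```text
[ 0.55218712 -0.07052013  0.20477749] [-0.8456433   0.85181954  0.52761234]
[406.4 252.4   9.2  39. ] (np.float64(0.1184), np.float64(-93.05))
[354.5 240.   38.  876. ] (np.float64(0.0194), np.float64(3.86))
[358.1 196.9   9.1  36.5] (np.float64(0.1197), np.float64(-2.69))
[1.79989260e+02 6.46923290e-02 1.73578529e+02]
```

View pics/w3.png

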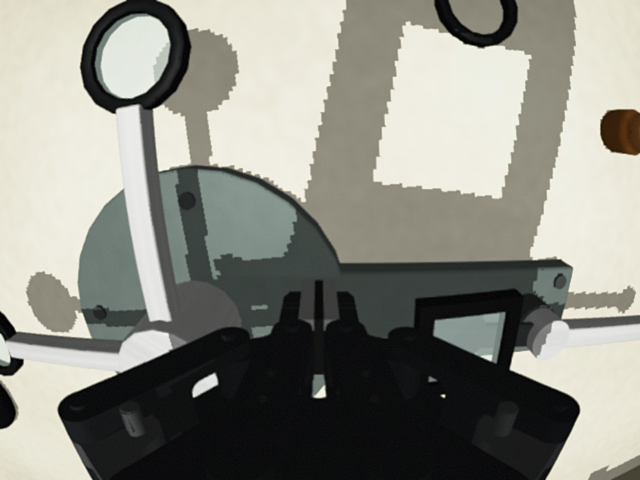

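The wheel is now at about 87°, roughly 3.5° short. Before the last nudge, I refine the port direction from the first top image, using the tongue edges and the centroids of the pivot cap and hub.

```bash
python3 - <<'E'
from h import *
im=cv2.imread("pics/top0.png"); g=cv2.GaussianBlur(cv2.cvtColor(im,cv2.COLOR_BGR2GRAY),(3,3),0).astype(float)
def edge(cols,f0,f1,sign):
    P=[]
    for u in cols:
        v0,v1=f0(u); col=g[v0:v1,u]; mid=(col[:2].mean()+col[-2:].mean())/2
        k=[i for i in range(len(col)-1) if (col[i]-mid)*(col[i+1]-mid)<=0][0]
        P.append(ray("top",u,v0+k+(col[k]-mid)/(col[k]-col[k+1]+1e-9),.015)[:2])
    return np.array(P)
up=edge(range(276,298),lambda u:(int(228.6+(u-277.8)*.124)-4,int(228.6+(u-277.8)*.124)+5),None,1)
lo=edge(range(272,318),lambda u:(int(249.4+(u-269.4)*.135)-4,int(249.4+(u-269.4)*.135)+5),None,1)
for P in (up,lo):
    vx,vy,x,y=cv2.fitLine(P.astype(np.float32),cv2.DIST_HUBER,0,.001,.001).ravel()
    a=np.degrees(np.arctan2(vy,vx))%180; n=np.array([-vy,vx]); print("dir",a,"hub offset",n@(H0-[x,y]))
for nm,(x0,y0,x1,y1),z in (("cap",(274,231,290,247),.047),("hubtop",(344,236,368,260),.065)):
    c=g[y0:y1,x0:x1]; m=(c>c.max()*.72).astype(np.uint8)
    if nm=="cap": m=cv2.morphologyEx(m,cv2.MORPH_OPEN,np.ones((5,5),np.uint8))
    M=cv2.moments(m,True); u,v=M["m10"]/M["m00"]+x0,M["m01"]/M["m00"]+y0
    p=ray("top",u,v,z)[:2]; d=p-H0; print(nm,u,v,p,np.degrees(np.arctan2(d[1],d[0])),np.hypot(*d),M["m00"])
E
```

```text
dir 83.73597 hub offset 0.02753385956665695
dir 83.339386 hub offset -0.027819710756888074
cap 280.04545454545456 237.76136363636363 [0.58473619 0.0400786 ] 82.99520232319591 0.17315100763926053 88.0
hubtop 355.4968152866242 247.43630573248407 [ 0.56518837 -0.13186127] -2.9662035864177527 0.0015704724054096547 314.0
```

The port lies at 83.5°, and the tongue edges sit symmetric about the hub. Next come a slow nudge of about 3°, then backing off, lifting and looking.

Call:
arm_command(plan=[[0,0,0,-0.005,0.001,0,0],[0,0,0,-0.01,0.002,0,0],[0,0,0,-0.015,0.004,0,0],[0,0,0,-0.02,0.006,0,0],[0,0,0,-0.025,0.007,0,0],[0,0,0,-0.03,0.008,0,0],[0,0,0,-0.031,0.008,0,0],[0,0,0,-0.031,0.008,0,0],[0,0,0,-0.031,0.008,0,0]])

```text
t: 9.77
eef_pos: [0.5549, -0.0702, 0.2047]
orientation: [-180.0, 0.0, 173.6]
ft_force: [-1.4, -1.2, 0.6]
gripper_width: -0.0002
gripper_force: 0.6
```

Call:
arm_command(plan=[[0,0,0,0.06,0,0,0],[0,0,0,0.12,0,0,0],[0,0,0,0.12,0,-0.2,0],[0,0,0,0.12,0,-0.5,0],[0,0,0,0.12,0,-0.8,0],[0,0,0,0.12,0,-1,0],[0,0,0,0.12,0,-1,0],[0,0,0,0.12,0,-1,0]])

```text
t: 10.43
eef_pos: [0.543, -0.0688, 0.3061]
orientation: [-180.0, 0.2, 173.6]
ft_force: [-1.6, 0.2, -0.9]
gripper_width: -0.0
gripper_force: 0.0
```

Call:
arm_command(plan=[[0,0,0,0.1,0.3,0,0],[0,0,0,0.1,0.6,0,0],[0,0,0,0.1,0.95,0,0],[0,0,0,0.1,0.95,0,0],[0,0,0,0.1,0.95,0,0]])

```text
t: 10.85
eef_pos: [0.5427, 0.0283, 0.303]
orientation: [-180.0, -0.2, 173.8]
ft_force: [0.4, -0.8, 0.4]
gripper_width: -0.0001
gripper_force: 0.0
```

Call:
arm_command(plan=[[0,0,0,0.1,0.3,0,0],[0,0,0,0.1,0.6,0,0],[0,0,0,0.1,0.95,0,0],[0,0,0,0.1,0.95,0,0],[0,0,0,0.1,0.95,0,0]])

```text
t: 11.27
eef_pos: [0.544, 0.1227, 0.3036]
orientation: [-180.0, -0.1, 173.7]
ft_force: [0.1, -0.8, -0.5]
gripper_width: -0.0001
gripper_force: 0.0
```

```bash
python3 - <<'E'
from h import *
s,im=shot("top","t4"); print(s["t"],s["eef_pos"],s["ft_force"])
cv2.imwrite("pics/t4c.png",cv2.resize(im[180:320,230:430],None,fx=4,fy=4,interpolation=cv2.INTER_CUBIC))
E
```

```text
11.2667 [0.54402707 0.12268709 0.30358897] [ 0.12538975 -0.83032718 -0.49495109]
```

View pics/t4c.png

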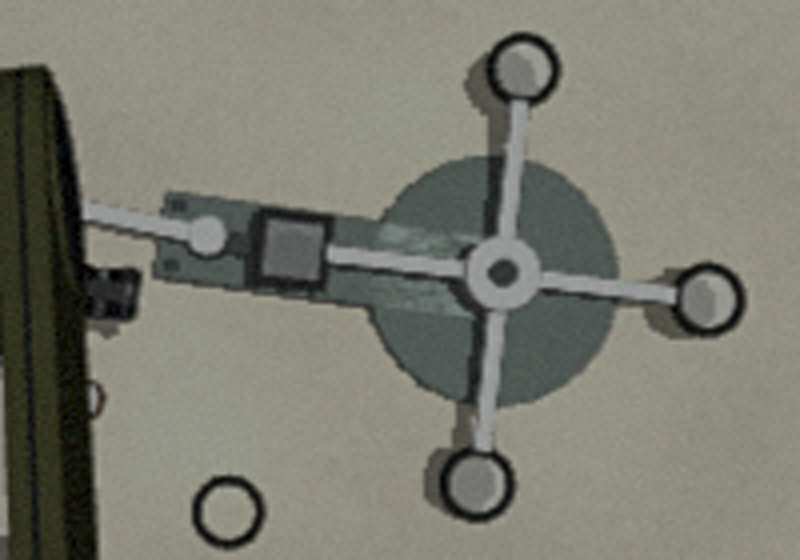

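The square filter now sits over the tongue, with its crop centre at about (288,248). The opposite ring is at (707,299), the upper one at (523,69) and the lower one at (476,483). I take the angle from opposite pairs, which cancels offsets.

```bash
python3 - <<'E'
from h import *
f=lambda x,y:ray("top",(x+.5)/4-.5+230,(y+.5)/4-.5+180,.055)[:2]
sq,r2,r3,r1=f(288.5,248.5),f(707,299),f(523,69),f(476.5,484)
an=lambda d:np.degrees(np.arctan2(d[1],d[0]))
print(an(sq-r2),an(r3-r1)+90,(sq+r2)/2,(r1+r3)/2,np.hypot(*(sq-r2)),np.hypot(*(r3-r1)))
im=cv2.imread("pics/t4.png"); g=cv2.cvtColor(im,cv2.COLOR_BGR2GRAY)
big=cv2.resize(g[180:320,230:430],None,fx=4,fy=4,interpolation=cv2.INTER_CUBIC)
c=cv2.HoughCircles(big,cv2.HOUGH_GRADIENT_ALT,1.5,60,param1=150,param2=.6,minRadius=22,maxRadius=42); print(c)
b=(big<60).astype(np.uint8); print(b[248-45:248+45,288-45:288+45].sum())
# square frame: centroid of dark pixels within window, via minAreaRect of largest dark contour
cs,_=cv2.findContours(cv2.morphologyEx((big[195:300,235:345]<50).astype(np.uint8),cv2.MORPH_OPEN,np.ones((4,4),np.uint8)),cv2.RETR_EXTERNAL,cv2.CHAIN_APPROX_NONE)
for k in cs:
    if cv2.contourArea(k)>800: print(cv2.minAreaRect(k),cv2.contourArea(k))
E
```

```text
84.49140728476107 84.4205916437133 [ 0.56446941 -0.12990683] [ 0.56417469 -0.13101834] 0.2410071899184054 0.23937432522506505
[[[228.       513.        36.70727 ]
  [706.5      298.5       38.03679 ]
  [522.        69.        37.201057]
  [475.5      483.        38.370945]
  [522.        69.        27.500278]
  [291.       255.        30.046574]
  [706.5      298.5       27.431646]
  [475.5      483.        28.352467]
  [228.       513.        27.260424]
  [501.       277.5       35.823963]]]
3412
((49.18340301513672, 57.12445068359375), (93.30757904052734, 82.40406799316406), 7.594643592834473) 2562.5
```

The wheel is at about 84.4° against a target of 83.5°, about 2 mm short at the filter. I retrace to the last push pose and go 1 mm further.

Call:
arm_command(plan=[[0,0,0,-0.1,-0.3,0,0],[0,0,0,-0.1,-0.6,0,0],[0,0,0,-0.1,-0.95,0,0],[0,0,0,-0.1,-0.95,0,0],[0,0,0,-0.1,-0.95,0,0]])

```text
t: 11.73
eef_pos: [0.5429, 0.0233, 0.3042]
orientation: [-180.0, -0.1, 173.3]
ft_force: [0.3, 0.2, -0.5]
gripper_width: 0.0
gripper_force: 0.0
```

Call:
arm_command(plan=[[0,0,0,-0.1,-0.3,0,0],[0,0,0,-0.1,-0.6,0,0],[0,0,0,-0.1,-0.95,0,0],[0,0,0,-0.1,-0.95,0,0],[0,0,0,-0.1,-0.95,0,0]])

```text
t: 12.15
eef_pos: [0.5426, -0.0706, 0.3044]
orientation: [180.0, -0.0, 173.4]
ft_force: [-0.3, 1.2, 0.8]
gripper_width: -0.0
gripper_force: 0.0
```

Call:
arm_command(plan=[[0,0,0,0,0,0.3,0],[0,0,0,0,0,0.6,0],[0,0,0,0,0,0.9,0],[0,0,0,0,0,1,0],[0,0,0,0,0,1,0],[0,0,0,0,0,1,0],[0,0,0,-0.05,0,1,0],[0,0,0,-0.08,0,1,0],[0,0,0,-0.1,0,1,0],[0,0,0,-0.11,0,1,0]])

```text
t: 12.98
eef_pos: [0.5548, -0.0702, 0.206]
orientation: [-180.0, 0.1, 173.6]
ft_force: [-1.0, -0.1, 0.9]
gripper_width: 0.0003
gripper_force: 0.3
```

Call:
arm_command(plan=[[0,0,0,-0.004,0,0,0],[0,0,0,-0.008,0,0,0],[0,0,0,-0.012,0,0,0],[0,0,0,-0.016,0,0,0],[0,0,0,-0.02,0,0,0],[0,0,0,-0.02,0,0,0],[0,0,0,-0.02,0,0,0],[0,0,0,-0.02,0,0,0]])

```text
t: 13.65
eef_pos: [0.5556, -0.0703, 0.2046]
orientation: [180.0, -0.0, 173.6]
ft_force: [-1.9, -0.4, 1.1]
gripper_width: -0.0001
gripper_force: 0.8
```

Call:
arm_command(plan=[[0,0,0,0.06,0,0,0],[0,0,0,0.12,0,0,0],[0,0,0,0.12,0,-0.2,0],[0,0,0,0.12,0,-0.5,0],[0,0,0,0.12,0,-0.8,0],[0,0,0,0.12,0,-1,0],[0,0,0,0.12,0,-1,0],[0,0,0,0.12,0,-1,0]])

```text
t: 14.32
eef_pos: [0.544, -0.069, 0.306]
orientation: [-180.0, 0.2, 173.6]
ft_force: [-0.3, -0.3, -0.3]
gripper_width: -0.0002
gripper_force: 0.0
```

Call:
arm_command(plan=[[0,0,0,0.1,0.3,0,0],[0,0,0,0.1,0.6,0,0],[0,0,0,0.1,0.95,0,0],[0,0,0,0.1,0.95,0,0],[0,0,0,0.1,0.95,0,0]])

```text
t: 14.73
eef_pos: [0.5437, 0.0281, 0.303]
orientation: [-180.0, -0.2, 173.8]
ft_force: [-0.3, -0.7, 0.5]
gripper_width: -0.0001
gripper_force: 0.0
```

Call:
arm_command(plan=[[0,0,0,0.1,0.3,0,0],[0,0,0,0.1,0.6,0,0],[0,0,0,0.1,0.95,0,0],[0,0,0,0.1,0.95,0,0],[0,0,0,0.1,0.95,0,0]])

```text
t: 15.15
eef_pos: [0.545, 0.1226, 0.3036]
orientation: [-179.9, -0.1, 173.7]
ft_force: [0.1, -0.0, -0.0]
gripper_width: -0.0001
gripper_force: 0.0
```

```bash
cat >> h.py <<'E'
def wheel(im):
    g=cv2.cvtColor(im,cv2.COLOR_BGR2GRAY); big=cv2.resize(g[180:320,230:430],None,fx=4,fy=4,interpolation=cv2.INTER_CUBIC)
    c=cv2.HoughCircles(big,cv2.HOUGH_GRADIENT_ALT,1.5,60,param1=150,param2=.6,minRadius=33,maxRadius=42)[0]
    for x,y,r in c:
        p=ray("top",(x+.5)/4-.5+230,(y+.5)/4-.5+180,.055)[:2]; d=p-[.5643,-.1305]
        print((x,y,r),p.round(4),np.hypot(*d).round(4),np.degrees(np.arctan2(d[1],d[0])).round(2))
E
python3 - <<'E'
from h import *
wheel(cv2.imread("pics/t4.png"))
s,im=shot("top","t5"); print(s["t"],s["eef_pos"]); wheel(im)
E
```

```text
(np.float32(228.0), np.float32(513.0), np.float32(36.70727)) [0.4259 0.0204] 0.2048 132.53
(np.float32(706.5), np.float32(298.5), np.float32(38.03679)) [ 0.5532 -0.2496] 0.1196 -95.34
(np.float32(520.5), np.float32(69.0), np.float32(37.29902)) [ 0.6833 -0.1412] 0.1194 -5.14
(np.float32(477.0), np.float32(483.0), np.float32(38.20971)) [ 0.4456 -0.1197] 0.1192 174.78
(np.float32(504.0), np.float32(270.0), np.float32(37.661743)) [ 0.5667 -0.1333] 0.0037 -48.94
15.15 [0.54502334 0.12256237 0.30355534]
(np.float32(226.5), np.float32(514.5), np.float32(36.974106)) [0.425  0.0213] 0.206 132.55
(np.float32(477.0), np.float32(486.0), np.float32(36.919613)) [ 0.4439 -0.1197] 0.1208 174.86
(np.float32(711.0), np.float32(301.5), np.float32(36.319286)) [ 0.5515 -0.2522] 0.1223 -95.99
(np.float32(526.5), np.float32(72.0), np.float32(38.18434)) [ 0.6816 -0.1447] 0.1182 -6.9
(np.float32(504.0), np.float32(270.0), np.float32(37.51059)) [ 0.5667 -0.1333] 0.0037 -48.94
```

The wheel is now at about 83.7°, within error of the port line, so the filter is in place. Next is the lever: I descend on the robot's side of it and compute the arc around the pivot.

Call:
arm_command(plan=[[0,0,0,-0.1,-0.15,0,0],[0,0,0,-0.13,-0.17,0.2,0],[0,0,0,-0.13,-0.17,0.5,0],[0,0,0,-0.13,-0.17,0.8,0],[0,0,0,-0.13,-0.17,1,0],[0,0,0,-0.13,-0.17,1,0],[0,0,0,-0.13,-0.17,1,0],[0,0,0,-0.13,-0.17,1,0]])

```text
t: 15.87
eef_pos: [0.5568, 0.1027, 0.2054]
orientation: [-180.0, 0.0, 173.5]
ft_force: [0.5, 0.6, 0.5]
gripper_width: -0.0001
gripper_force: 0.0
```

```bash
python3 - <<'E'
from h import *
s=manip.get_state(); p=s["eef_pos"][:2]; print(s["eef_pos"],s["orientation"],s["ft_force"])
c,sn=np.cos(np.radians(173.6)),np.sin(np.radians(173.6))
for k,ths in enumerate((np.linspace(79.5,55,8),np.linspace(52,34,8),np.linspace(32,22,8))):
    for t in ths:
        t=np.radians(t); u=np.array([np.cos(t),np.sin(t)]); n=np.array([-u[1],u[0]])
        q=np.array([.5828,.037])+.068*u+.015*n; d=q-p
        print([round(float(x)*10,3) for x in (c*d[0]+sn*d[1],sn*d[0]-c*d[1])],q.round(4))
    p=q; print()
E
```

```text
[0.55679311 0.10265136 0.20537759] [-1.79993729e+02  4.44712152e-02  1.73504160e+02] [0.53468794 0.60923552 0.52264554]
[-0.231, 0.066] [0.5804 0.1066]
[-0.273, 0.07] [0.5847 0.1066]
[-0.315, 0.073] [0.5889 0.1064]
[-0.358, 0.072] [0.5932 0.1059]
[-0.4, 0.07] [0.5973 0.1051]
[-0.442, 0.064] [0.6015 0.1041]
[-0.484, 0.056] [0.6055 0.1028]
[-0.525, 0.045] [0.6095 0.1013]

[-0.035, -0.011] [0.6128 0.0998]
[-0.064, -0.022] [0.6156 0.0984]
[-0.093, -0.034] [0.6184 0.0969]
[-0.121, -0.048] [0.621  0.0952]
[-0.149, -0.062] [0.6236 0.0934]
[-0.175, -0.078] [0.6261 0.0916]
[-0.201, -0.096] [0.6285 0.0896]
[-0.227, -0.114] [0.6308 0.0875]

[-0.019, -0.015] [0.6325 0.0858]
[-0.032, -0.026] [0.6337 0.0845]
[-0.045, -0.038] [0.6349 0.0832]
[-0.058, -0.049] [0.636  0.0819]
[-0.071, -0.061] [0.6371 0.0806]
[-0.083, -0.074] [0.6382 0.0792]
[-0.095, -0.087] [0.6392 0.0778]
[-0.106, -0.1] [0.6402 0.0764]
```

Call:
arm_command(plan=[[0,0,0,-0.1,0.06,0.06,0],[0,0,0,-0.17,0.06,0.06,0],[0,0,0,-0.23,0.07,0.06,0],[0,0,0,-0.27,0.07,0.06,0],[0,0,0,-0.315,0.073,0.06,0],[0,0,0,-0.36,0.072,0.06,0],[0,0,0,-0.4,0.07,0.06,0],[0,0,0,-0.44,0.064,0.06,0],[0,0,0,-0.484,0.056,0.06,0],[0,0,0,-0.525,0.045,0.06,0]])

```text
t: 16.7
eef_pos: [0.6092, 0.1022, 0.1986]
orientation: [-180.0, -0.0, 173.6]
ft_force: [-1.0, -0.3, 0.5]
gripper_width: -0.0002
gripper_force: 0.6
```

Call:
arm_command(plan=[[0,0,0,-0.035,-0.011,0,0],[0,0,0,-0.064,-0.022,0,0],[0,0,0,-0.093,-0.034,0,0],[0,0,0,-0.121,-0.048,0,0],[0,0,0,-0.149,-0.062,0,0],[0,0,0,-0.175,-0.078,0,0],[0,0,0,-0.201,-0.096,0,0],[0,0,0,-0.227,-0.114,0,0]])

```text
t: 17.37
eef_pos: [0.6305, 0.0883, 0.1987]
orientation: [180.0, 0.0, 173.6]
ft_force: [-2.3, 0.6, -0.0]
gripper_width: 0.0
gripper_force: 0.6
```

Contact is about 2 N, as friction would give. The approach to the stop goes in small steps.

Call:
arm_command(plan=[[0,0,0,-0.01,-0.008,0,0],[0,0,0,-0.02,-0.016,0,0],[0,0,0,-0.032,-0.026,0,0],[0,0,0,-0.038,-0.032,0,0],[0,0,0,-0.045,-0.038,0,0],[0,0,0,-0.045,-0.038,0,0]])

```text
t: 17.87
eef_pos: [0.6342, 0.0843, 0.1987]
orientation: [180.0, -0.0, 173.6]
ft_force: [-1.5, 0.6, -0.3]
gripper_width: -0.0001
gripper_force: 0.9
```

```bash
python3 - <<'E'
from h import *
print(manip.get_state()["ft_force"])
s,im=shot("side","s6"); cv2.imwrite("pics/s6c.png",cv2.resize(im[180:340,230:430],None,fx=4,fy=4,interpolation=cv2.INTER_CUBIC))
for a in (20,26.2,32,38): print(a,(proj("side",[.5828+.098*np.cos(np.radians(a)),.037+.098*np.sin(np.radians(a)),.038])-[230,180])*4)
E
```

```text
[-1.54668672  0.55998915 -0.34428036]
20 [ 81.44134183 355.52637817]
26.2 [ 80.83544874 368.09132837]
32 [ 82.52845529 379.91124001]
38 [ 86.6273917  392.06577608]
```

View pics/s6c.png

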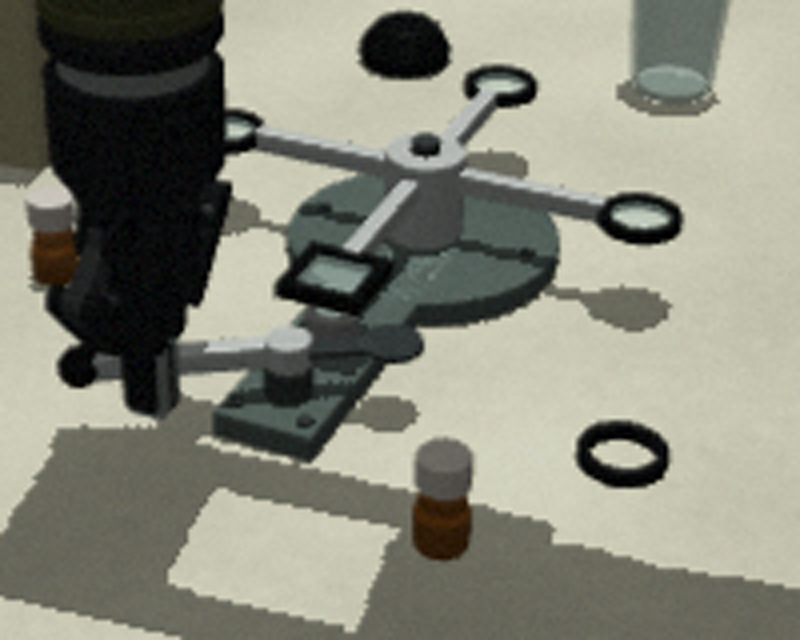

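The ball sits at crop (80,366), close to the projected open-stop position at (81,368). The force is still only at friction level, so I keep pushing in small steps until it rises.

Call:
arm_command(plan=[[0,0,0,-0.006,-0.006,0,0],[0,0,0,-0.012,-0.012,0,0],[0,0,0,-0.018,-0.018,0,0],[0,0,0,-0.018,-0.018,0,0]])

```text
t: 18.25
eef_pos: [0.6348, 0.0835, 0.1986]
orientation: [179.9, -0.2, 173.5]
ft_force: [-5.5, 6.4, 3.1]
gripper_width: -0.0004
gripper_force: 4.0
```

Call:
arm_command(plan=[[0,0,0,-0.006,-0.006,0,0],[0,0,0,-0.012,-0.012,0,0],[0,0,0,-0.018,-0.018,0,0],[0,0,0,-0.018,-0.018,0,0]])

```text
t: 18.58
eef_pos: [0.6353, 0.0827, 0.1985]
orientation: [179.8, -0.4, 173.5]
ft_force: [-6.6, 11.7, 4.4]
gripper_width: 0.0003
gripper_force: 6.8
```

The force climbs to 13 N with little motion, so the lever is on its stop. I back off, lift and check.

Call:
arm_command(plan=[[0,0,0,0.04,0.04,0,0],[0,0,0,0.1,0.14,0,0],[0,0,0,0.12,0.2,0,0],[0,0,0,0.12,0.2,-0.2,0],[0,0,0,0.12,0.2,-0.5,0],[0,0,0,0.12,0.2,-0.8,0],[0,0,0,0.12,0.2,-1,0],[0,0,0,0.12,0.2,-1,0]])

```text
t: 19.25
eef_pos: [0.6301, 0.1019, 0.3043]
orientation: [179.9, 0.6, 173.6]
ft_force: [0.6, -0.8, 0.3]
gripper_width: -0.0001
gripper_force: 0.0
```

Call:
arm_command(plan=[[0,0,0,0.3,0.3,-0.3,0],[0,0,0,0.6,0.6,-0.6,0],[0,0,0,0.8,0.95,-0.8,0],[0,0,0,0.8,0.95,-0.8,0],[0,0,0,0.8,0.95,-0.8,0],[0,0,0,0.8,0.95,-0.8,0]])

```text
t: 19.75
eef_pos: [0.5586, 0.2058, 0.3791]
orientation: [-180.0, 0.1, 173.7]
ft_force: [-0.1, -0.4, -0.3]
gripper_width: -0.0002
gripper_force: 0.0
```

Call:
arm_command(plan=[[0,0,0,0.1,0.3,0,0],[0,0,0,0.2,0.6,0,0],[0,0,0,0.2,0.95,0,0],[0,0,0,0.2,0.95,0,0],[0,0,0,0.2,0.95,0,0]])

```text
t: 20.17
eef_pos: [0.5503, 0.3019, 0.3767]
orientation: [-179.9, -0.1, 173.7]
ft_force: [0.0, 0.3, -0.2]
gripper_width: -0.0002
gripper_force: 0.0
```

```bash
python3 - <<'E'
from h import *
s,im=shot("top","t7"); print(s["t"],s["eef_pos"],s["ft_force"]); wheel(im)
cv2.imwrite("pics/t7c.png",cv2.resize(im[180:320,230:430],None,fx=4,fy=4,interpolation=cv2.INTER_CUBIC))
E
```

```text
20.1667 [0.55032583 0.30188569 0.37667766] [ 0.02164153  0.34492901 -0.16769932]
(np.float32(225.0), np.float32(513.0), np.float32(37.11009)) [0.4258 0.0221] 0.2061 132.22
(np.float32(525.0), np.float32(70.5), np.float32(37.42557)) [ 0.6824 -0.1438] 0.1189 -6.43
(np.float32(478.5), np.float32(484.5), np.float32(37.29111)) [ 0.4448 -0.1205] 0.1199 175.23
(np.float32(709.5), np.float32(298.5), np.float32(37.191284)) [ 0.5532 -0.2513] 0.1213 -95.24
(np.float32(504.0), np.float32(276.0), np.float32(37.51764)) [ 0.5633 -0.1333] 0.003 -109.77
```

View pics/t7c.png

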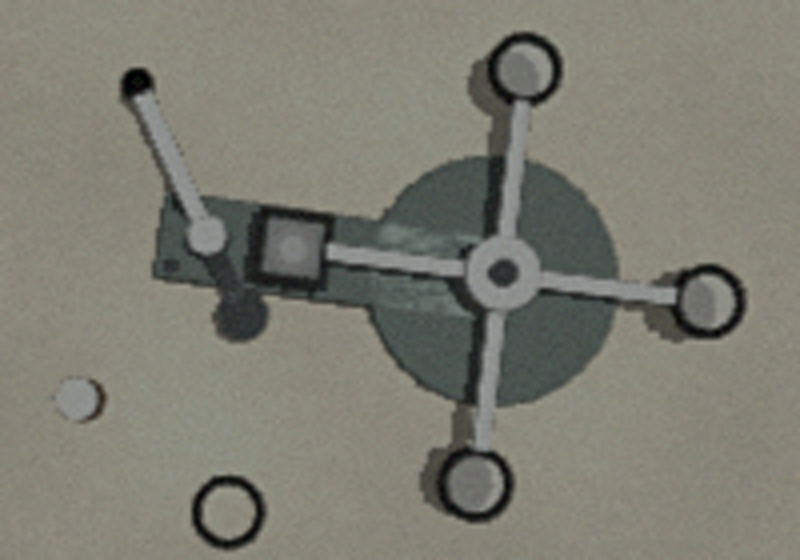

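The lever is swung to the open stop and the lens now shows through the square's window at about crop (293,247). I check the centring directly, lens against frame, allowing for the height difference.

```bash
python3 - <<'E'
from h import *
ims=np.mean([viewer.get_image("top").astype(float) for _ in range(12)],0)
g=ims.mean(2)
np.set_printoptions(linewidth=200)
print(g[229:256,291:316].round().astype(int))
H=np.array([.5643,-.1305])
for a in (82.5,83.5,84.5):
    u=np.array([np.cos(np.radians(a)),np.sin(np.radians(a))]); q=H+.12*u
    print(a,"port@.033",proj("top",[*q,.033]).round(2),"filter@.055",proj("top",[*q,.055]).round(2))
f=lambda x,y,z:ray("top",(x+.5)/4-.5+230,(y+.5)/4-.5+180,z)[:2]
d=f(137,81,.04)-f(207,236,.047); print("lever",np.degrees(np.arctan2(d[1],d[0])),np.hypot(*d))
np.save("g7.npy",g)
E
```

```text
[[132 133 132 134 136 135 135 137 136 136 136 135 134 134 134 133 135 137 136 135 134 132 133 134 135]
 [ 94 106 103 109 128 131 132 132 133 135 135 138 137 137 136 136 137 136 136 135 135 135 135 135 135]
 [ 78  81  78  72  59  61  69  82  87 102 110 130 131 130 130 133 134 135 138 139 137 137 137 137 136]
 [ 78  79  75  65  30  22  26  28  29  34  42  55  57  59  66  87 104 111 131 133 133 132 133 135 134]
 [ 80  72  42  37  27  25  32  38  27  26  26  23  24  26  25  32  35  37  45  53  61  68  87 106 112]
 [ 79  72  39  32  28  35  58  72  58  51  50  44  43  37  35  30  24  24  25  23  26  28  44  72  79]
 [ 79  69  39  33  31  51  85  99  97  97  95  93  89  76  73  58  51  52  52  40  28  27  47  78  77]
 [ 72  44  35  32  27  53  87  96  98  97 102 103 101 101 101  97  97  97  96  86  45  28  49  80  78]
 [ 71  41  35  31  29  57  97  96  98 102 106 105 106 107 106 104  98  97  98  89  44  31  54  80  80]
 [ 72  40  37  31  28  56  97 100 103 104 109 108 109 107 106 105 103  96  96  83  33  31  54  78  79]
 [ 73  38  36  27  35  64  99 106 105 110 119 125 124 119 114 106 103 
[... 1203 characters left out ...]
  30  23  26  23  26  28  30  28  26  27  31  49  79  82  82  80]
 [ 51  52  56  62  70  74  72  75  72  50  44  46  47  48  45  38  29  31  41  45  58  81  82  80  80]
 [ 50  50  50  46  61  72  67  70  64  51  59  70  68  74  76  70  41  55  80  81  80  80  82  79  79]
 [ 52  51  49  51  85 136 141 138 125  88  79  77  70  66  68  62  50  58  69  71  72  75  76  76  75]
 [ 51  53  52  50  64 106 136 138 134 134 135 134 135 134 135 124  88  79  77  69  63  64  60  46  51]]
82.5 port@.033 [302.44 240.94] filter@.055 [302.48 240.05]
83.5 port@.033 [302.31 241.82] filter@.055 [302.34 240.96]
84.5 port@.033 [302.19 242.71] filter@.055 [302.23 241.86]
lever 25.742503435948652 0.10014213788229351
```

```bash
python3 - <<'E'
from h import *
g=np.load("g7.npy"); x0,y0=293,231; c=g[y0:252,x0:311].copy()
B=cv2.resize(c.astype(np.float32),None,fx=8,fy=8,interpolation=cv2.INTER_CUBIC)
back=lambda p:((p[0]+.5)/8-.5+x0,(p[1]+.5)/8-.5+y0)
for nm,t in (("window",60),("window",68),("lens",114),("lens",118)):
    cs,_=cv2.findContours((B>t).astype(np.uint8),cv2.RETR_EXTERNAL,cv2.CHAIN_APPROX_NONE)
    k=max([k for k in cs if (k.min((0,1))>0).all()] or cs,key=cv2.contourArea)
    r=cv2.minAreaRect(k); M=cv2.moments(k)
    z=.055 if nm=="window" else .033
    for p in ((M["m10"]/M["m00"],M["m01"]/M["m00"]),r[0]):
        q=back(p); X=ray("top",*q,z)[:2]; print(nm,t,np.round(q,2),X.round(4),np.round(r[1],0)/8,round(r[2],1))
E
```

```text
window 60 [302.76 241.49] [ 0.5767 -0.0123] [14.875 14.25 ] 7.7
window 60 [302.86 241.51] [ 0.5766 -0.0125] [14.875 14.25 ] 7.7
window 68 [302.76 241.49] [ 0.5767 -0.0123] [14.375 13.875] 7.4
window 68 [302.85 241.5 ] [ 0.5767 -0.0124] [14.375 13.875] 7.4
lens 114 [302.81 241.76] [ 0.5781 -0.0125] [6.75 7.  ] 90.0
lens 114 [302.81 241.81] [ 0.5779 -0.0124] [6.75 7.  ] 90.0
lens 118 [302.81 241.74] [ 0.5781 -0.0124] [6.375 6.375] 26.6
lens 118 [302.83 241.85] [ 0.5779 -0.0125] [6.375 6.375] 26.6
```

The window centre and the lens centre agree to about 1 mm. The lever reads 25.7° against the expected 26.2° for the open stop, vial_a and the spare ring have not moved, and the arm is clear. I'm handing it in.

```bash
python3 -c "
from rig import job
print(job.close_job())"
```

```text
the job is handed in; nothing more can be done
None
```

The square filter stands centred over the light port to within about 1 mm, the shutter lever was then pushed to its open stop, and the job was handed in at about 21 s with the arm clear of everything.

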